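Air a weighted culture dish and reseat its lid

ROBOT

A 6-joint arm with a two-finger parallel gripper is mounted at the origin on the work surface. World frame = base frame: x ahead of the robot, y to its left, z up, the work surface at z = 0. Lengths are in mm, angles in rad, forces in N, time in s.
With the tool pointing down it reaches from about 350 to 925 mm from the base axis. Payload 6.4 kg.
Tool frame: the origin (TCP) lies between the finger pads; the fingertips stand 25 mm ahead of it and the grasp point (between the pads) lies 6 mm ahead of it (ctrl.finger_overhang is the z of the fingertips in the tool frame, in mm); z points along the fingers, y is the line along which they close (so a half turn about z gives the same grasp; the last joint's range is limited). The gripper opens to 85 mm and grips with 20 to 120 N. Pads are 22 mm wide; open, the fingers measure 114 mm over their backs; the gripper's body (76 mm by 85 mm) begins 54 mm behind the grasp point. The pads swing forward as they close: fully open they stand 13 mm farther back than shut.
Start: joints at [1.097, 0.245, 1.558, -0, 1.339, -0.174], TCP at [191.961, 621.019, 256.29] pointing down, gripper open.
Joint ranges: [-3.13, 3.13], [-1.02, 2.26], [0.13, 2.54], [-0.95, 4.09], [0.21, 2.88], [-2.74, 2.74]. Speed limits (rad/s): [2.57, 2.57, 3.14, 3.14, 3.14, 3.14].

INTERFACE

Orientations are given as a unit quaternion [w, x, y, z].
In Python, from rig import ctrl gives the robot as it stands.
- The arm moves only by the tool jog_arm, never from a script. Its argument "increments" is text: rows parted by semicolons, each of 7 numbers parted by spaces: the shift along the world's x, y, z normalised to -1 to 1, where 1 is 10 cm, then the turn, a rotation vector about the world's x, y, z normalised to -1 to 1, where 1 is 0.5 rad, then the opening in per cent of the stroke, from 0 (shut) to 100 (fully open). In form: x y z rx ry rz hand; .... A call has 1 to 12 rows; each row is the pose to reach, as a shift and turn from the pose commanded when the call began; what a row does not reach only later rows make up. A row lasts 1/8 s, in which the tool goes at most 62.5 mm and 10.7 degrees, less where a joint would pass 70% of its speed; a pose out of reach is approached as far as the arm can. A call with a number of a shift or a turn outside -1 to 1 is refused whole. A call with a gripper value outside its range is refused whole. The fingers move at their own pace and stop on an object; the grip force is fixed at half the most. Time passes only in rows, so rows that repeat a pose let the fingers close. It gives the time, the measured TCP pose, the force, the opening and the grip force at its end, in the units of the state.
- ctrl.get_state(): the state, without advancing time (a new reading comes with each control period).
- ctrl.snapshot(name): name is "scene" or "top" or "wrist"; returns (picture, depth): 480x640x3 uint8, blue, green, red; 480x640 float32, mm along the optical axis (not along the pixel's ray), 0 where there is no reading.
- ctrl.camera_info(name): a dict with "fov_y" (degrees; the focal length in pixels is half the picture's height over the tangent of half this angle, whatever the lens; pixels are square), "cx", "cy" (the principal point, pixels), "rvec" (rotation vector, rad) and "tvec" (3), from world to camera coordinates, as OpenCV has them; the wrist camera has in their place "T_tool_cam" (4x4, takes a point from camera to tool coordinates, whose origin is the TCP and whose axes are the flange's). Camera axes: x right, y down, z forward; pixel columns grow to the right and rows downward; lengths in mm; the calibration is good to about 2 mm. A picture is of the moment at which its call begins: read the wrist's pose just before it. camera_info takes no time and is no camera call.
- ctrl.sign_off(): hands the job in; it is judged then, once.
Trained networks look in the newest picture that a camera, given by its name, has taken for a name from the list of things; names that differ only in an ending like _2 or _b are one class to them, and where a whole thing is asked for, a point or a joint stands for the part that bears it (a point fixed in the world has none). Each returns a list of dicts, best first, with "p" (0 to 1); they miss things now and then, are a little off and sometimes report something else, mostly with a low value. They report only what shows in the picture. A call takes as long as a camera call.
- ctrl.boxes_of(camera, target): "at" ([column, row] in pixels, amid what is visible of it).
- ctrl.cut_out(camera, target): "region" (480x640 bool, what is visible of it) and "at" ([column, row] in pixels, amid what is visible of it).
The state is a dict: "time": time; "q": joint angles; "joint_vel": joint speeds; "tau": joint torques, N m; "position": TCP position; "ee_rot": TCP orientation; "ft_force": force on the tool from outside, world axes, zero at the start; "ft_torque": the same for the moment, N m; "grip_width": opening from 0.0 (shut) to 1.0 (fully open); "finger_force": force on a finger pad.
Only numpy, scipy, OpenCV 4.12 (cv2) and the standard library are available. Lean on these libraries where they do the work, as an engineer would, in place of code of your own. Each camera call takes 0.05 s, during which the arm holds its last target. There are 200 camera calls.

TASK

The culture dish with the brass weight on its lid needs airing. Take the weight off and stand it in the middle of the balance pan, setting it down gently; then raise the lid edge-first, with the opposite edge still resting on the dish, until it is just clear all round, hold it open over the dish for a second, and gently set it back centred and level, skirt down all round the dish. Leave the dish in its holder and do not disturb the bottles, the small jar or the other dish.

Things in the scene. Friction and masses are not known exactly. Their poses are not given: they have to be found in the camera images.
- holder: Fixed black round dish holder, 61 mm diameter, 20 mm tall, standing on the bench. Origin: centre of its underside, z up. The dish sits in its recess, whose floor is 16 mm above the bench, with about 1.5 mm play. The bench is clear along the holder's own y axis on both sides (at least 75 mm from its centre, over a strip 60 mm wide); the white bottle stands on its +x side and the other dish and the small jar on its -x side.
- dish: The culture dish: clear plastic, 52 mm outside diameter, 15 mm tall, 2 mm wall, open top, red medium inside, 45 g, loose in the holder. Origin: centre of its underside (16 mm above the bench), z up; its rim is 15 mm above the origin.
- lid: The dish's loose clear lid with a blue band round its top edge: 61 mm outside diameter, 9 mm tall, 2 mm thick skirt and top (57 mm inside diameter, 2.5 mm play all round the dish), 20 g. Origin: centre of its lower, open side, z up. Seated, the underside of its top lies on the dish rim, its origin 8 mm above the dish's origin (24 mm above the bench) and its top 33 mm above the bench. Its skirt can be gripped across its diameter from above.
- weight: Brass weight of about 200 g, standing on the lid at the start: plain cylinder 30 mm diameter and 32 mm tall, then a narrow neck and a knob 18 mm in diameter, 45 mm tall in all. Origin: centre of its underside, z up.
- balance: Fixed white balance, body 250 by 190 mm with its upper face up to 56 mm above the bench, display at its +x end. Origin: on the bench below the pan's centre, z up; the body reaches from 90 mm behind to 160 mm ahead of it along its own x, 95 mm to either side.
- pan (a point): Centre of the top of the balance's flat steel pan, 70 mm above the bench; the pan measures 150 mm (along the balance's x) by 160 mm and does not yield.
- bottle: White bottle with blue cap, 54 mm diameter, 110 mm tall, loose, standing near the holder; to be left alone. Origin: centre of its underside.
- dish2: Another closed culture dish with yellow medium and a green-banded lid, 61 mm diameter, 17 mm tall, loose on the bench near the holder; to be left alone. Origin: centre of its underside.
- amber: Amber bottle with black cap, 48 mm diameter, 130 mm tall, loose, standing between the holder and the balance; to be left alone. Origin: centre of its underside.
- jar: Small glass jar with orange cap, 36 mm diameter, 45 mm tall, loose, standing near the holder; to be left alone. Origin: centre of its underside.

How it is judged:
By the outcome, as a careful person would: the job done as asked, in the order asked, and still so for the second after the job is handed in, with the robot touching nothing.
It also fails if it takes over 59 s, if anything falls off the work surface, if the arm or the gripper's body presses on something with over 40 N, if the wrist force passes 120 N, or if a joint passes its speed limit or range.

## Working session

There is one attempt and no reset: what is moved stays moved. The work goes in short steps, Python scripts to look and compute and a tool call to move; the robot and the scene stay as the last step left them, time stands still between calls to the robot, and variables do not carry over. Pictures are saved under pics/ and viewed, at most 10 in all, crops included, and the job is handed in when it is done.

Besides the shell and the picture viewer there is one more tool, called after "Request:" in YAML: its name, and indented under it one key for each argument. jog_arm: Moves the arm, as the interface text tells. Scaled input: -1 to 1 covers 10 cm each way for a shift and 0.5 rad each way for a turn. Its arguments: {"type":"object","properties":{"increments":{"type":"string"}},"required":["increments"]}

```bash
mkdir -p pics
cat > h.py <<'E'
import numpy as np,cv2
from rig import ctrl
from scipy.spatial.transform import Rotation as R
def cam(name,st=None):
    i=ctrl.camera_info(name);f=240/np.tan(np.radians(i["fov_y"]/2))
    if name=="wrist":
        st=st or ctrl.get_state();q=np.array(st["ee_rot"]);T=np.eye(4)
        T[:3,:3]=R.from_quat(np.r_[q[1:],q[0]]).as_matrix();T[:3,3]=st["position"]
        T=T@np.array(i["T_tool_cam"])
    else:
        M=np.eye(4);M[:3,:3]=cv2.Rodrigues(np.array(i["rvec"],float))[0];M[:3,3]=np.ravel(i["tvec"]);T=np.linalg.inv(M)
    return f,i["cx"],i["cy"],T
def cloud(c,d):
    f,cx,cy,T=c;v,u=np.mgrid[:480,:640]
    P=np.stack([(u-cx)*d/f,(v-cy)*d/f,d],-1)
    return P@T[:3,:3].T+T[:3,3]
def onplane(c,uv,z):
    f,cx,cy,T=c;r=T[:3,:3]@np.array([(uv[0]-cx)/f,(uv[1]-cy)/f,1.]);return T[:3,3]+r*(z-T[2,3])/r[2]
def proj(c,p):
    f,cx,cy,T=c;q=np.linalg.inv(T)@np.r_[p,1];return q[:2]/q[2]*f+[cx,cy]
E
python3 - <<'E'
from h import *
for n in("top","scene"):
    p,d=ctrl.snapshot(n);cv2.imwrite(f"pics/{n}0.png",p);c=cam(n);W=cloud(c,d)
    print(n,c[3][:3,3].round(),(d>0).mean())
    for t in("holder","dish","lid","weight","balance","bottle","dish2","amber","jar"):
        r=ctrl.cut_out(n,t)
        for k in r[:2]:
            m=k["region"]&(d>0);Q=W[m]
            print(t,round(k["p"],2),np.round(k["at"]),m.sum(),Q.mean(0).round() if len(Q) else "",np.percentile(Q,[3,97],axis=0).round().tolist() if len(Q) else "")
print(ctrl.get_state()["time"])
E
```

```text
top [ 405.   -7. 1239.] 0.99603515625
holder 0.45 [213. 232.] 22 [567. 229.  13.] [[556.0, 224.0, 3.0], [580.0, 235.0, 23.0]]
dish 0.56 [173. 261.] 536 [505. 319.  17.] [[479.0, 293.0, 13.0], [530.0, 347.0, 22.0]]
dish 0.4 [418. 227.] 8771 [ 571. -257.   59.] [[456.0, -355.0, 39.0], [692.0, -164.0, 74.0]]
lid 0.64 [200. 222.] 461 [581. 249.  32.] [[551.0, 226.0, 1.0], [610.0, 279.0, 62.0]]
weight 0.67 [198. 224.] 175 [571. 259.  65.] [[559.0, 248.0, 40.0], [586.0, 274.0, 81.0]]
balance 0.72 [419. 225.] 8810 [ 572. -257.   59.] [[456.0, -355.0, 38.0], [693.0, -164.0, 74.0]]
balance 0.38 [210. 235.] 31 [563. 231.  16.] [[553.0, 225.0, 4.0], [576.0, 240.0, 31.0]]
bottle 0.89 [230. 194.] 548 [644. 180.  75.] [[624.0, 159.0, 16.0], [672.0, 206.0, 113.0]]
dish2 0.56 [173. 261.] 536 [505. 319.  17.] [[479.0, 293.0, 13.0], [530.0, 347.0, 22.0]]
dish2 0.4 [418. 227.] 8771 [ 571. -257.   59.] [[456.0, -355.0, 39.0], [692.0, -164.0, 74.0]]
amber 0.88 [303. 205.] 417 [612.  12.  90.] [[596.0, -8.0, 27.0], [634.0, 33.0, 133.0]]
jar 0.5 [153. 239.] 238 [560. 352.  36.] [[546.0, 340.0, 6.0], [576.0
[... 172 characters left out ...]
311.] 291 [601. 253.  12.] [[586.0, 226.0, 0.0], [608.0, 281.0, 22.0]]
dish 0.8 [477. 284.] 589 [509. 319.  16.] [[480.0, 293.0, 8.0], [533.0, 345.0, 19.0]]
lid 0.33 [481. 285.] 651 [507. 319.  15.] [[474.0, 292.0, 0.0], [533.0, 347.0, 19.0]]
weight 0.66 [450. 286.] 317 [579. 261.  60.] [[566.0, 249.0, 37.0], [587.0, 274.0, 79.0]]
balance 0.62 [199. 252.] 8834 [ 603. -247.   52.] [[479.0, -356.0, 14.0], [707.0, -158.0, 72.0]]
bottle 0.94 [403. 310.] 1379 [663. 186.  60.] [[642.0, 161.0, 6.0], [676.0, 210.0, 110.0]]
bottle 0.15 [438. 312.] 255 [601. 253.  11.] [[587.0, 226.0, 1.0], [608.0, 280.0, 21.0]]
dish2 0.8 [477. 284.] 589 [509. 319.  16.] [[480.0, 293.0, 8.0], [533.0, 345.0, 19.0]]
1.0
```

Run:
```python
from h import *
s=ctrl.get_state();q=s["ee_rot"];print(R.from_quat(np.r_[q[1:],q[0]]).as_matrix().round(3),s["position"])
print(np.array(ctrl.camera_info("wrist")["T_tool_cam"]).round(2),ctrl.finger_overhang)
for n in("top","scene"):
    p,d=ctrl.snapshot(n);c=cam(n);W=cloud(c,d)
    m=(abs(W[...,2]-70)<5)&(W[...,1]<-120)&(W[...,0]>400)&(W[...,0]<750);m=cv2.morphologyEx(m.astype(np.uint8),cv2.MORPH_OPEN,np.ones((5,5)))>0
    Q=W[m];print(n,m.sum(),cv2.minAreaRect(Q[:,:2].astype(np.float32)),Q[:,2].mean())
    m=(W[...,2]>30)&(W[...,1]<-120)&(W[...,0]>400)&(W[...,0]<800);print(cv2.minAreaRect(W[m][:,:2].astype(np.float32)))
    if n=="top":o=cv2.resize(p[140:340,100:520],None,fx=1.8,fy=1.8)
    else:o=cv2.resize(p[180:400,60:560],None,fx=1.5,fy=1.5)
    cv2.imwrite(f"pics/{n}c.png",o)
```

```text
[[-0.955  0.295  0.   ]
 [ 0.295  0.955 -0.   ]
 [-0.    -0.    -1.   ]] [191.96121264 621.01835861 256.28643146]
[[   0.     -0.95   -0.31   78.52]
 [   1.      0.      0.     -1.12]
 [  -0.     -0.31    0.95 -118.61]
 [   0.      0.      0.      1.  ]] 25.0
top 4008 ((542.2501220703125, -255.3538818359375), (160.41961669921875, 149.89028930664062), 78.05332946777344) 70.4600980097594
((581.9404907226562, -453.218505859375), (337.2154235839844, 637.7405395507812), 8.186734199523926)
scene 3191 ((541.1707763671875, -255.5984649658203), (161.96315002441406, 152.20004272460938), 77.60319519042969) 70.09432792195561
((526.2072143554688, -518.2332763671875), (715.0635375976562, 249.6171112060547), 78.6883316040039)
```

View pics/topc.png

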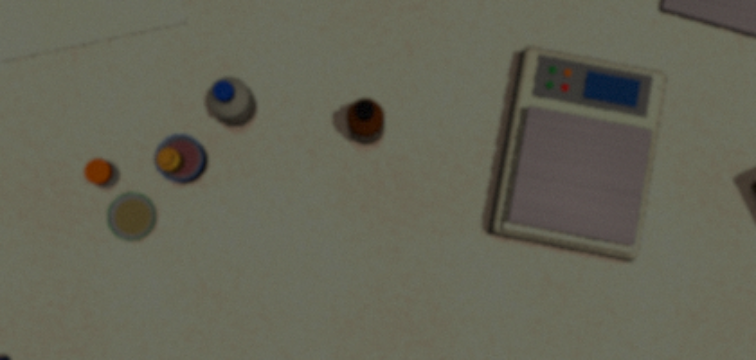

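View pics/scenec.png

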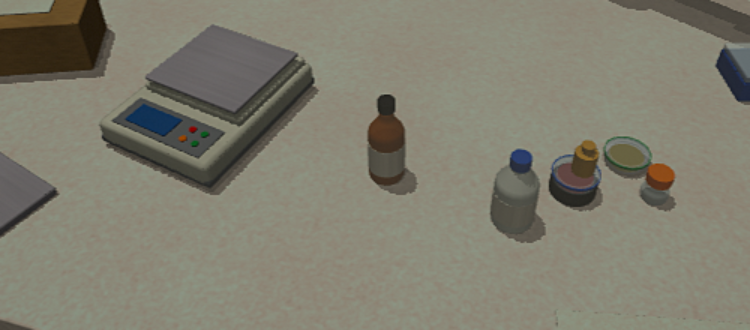

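Request:
jog_arm:
  increments: "0.25 -0.25 0 0 0 -0.3 100; 0.6 -0.6 0 0 0 -0.6 100; 1 -1 0 0 0 -0.97 100"

```text
time: 1.48
position: [292.5, 520.2, 256.4]
ee_rot: [0.0, 0.384, 0.923, 0.0]
ft_force: [1.2, -0.3, 0.4]
grip_width: 1.0
finger_force: 0.0
```

Request:
jog_arm:
  increments: "0.4 -0.4 0 0 0 0 100; 0.8 -0.8 0 0 0 0 100; 1 -1 0 0 0 0 100"

```text
time: 1.85
position: [393.7, 419.1, 256.5]
ee_rot: [0.0, 0.384, 0.924, 0.0]
ft_force: [-0.3, -0.2, -0.6]
grip_width: 0.999
finger_force: 0.0
```

Request:
jog_arm:
  increments: "0.4 -0.4 0 0 0 0 100; 0.8 -0.8 0 0 0 0 100; 1 -1 0 0 0 0 100"

```text
time: 2.22
position: [493.7, 319.0, 256.5]
ee_rot: [0.0, 0.384, 0.924, 0.0]
ft_force: [0.3, 0.6, 0.5]
grip_width: 0.998
finger_force: 0.0
```

Request:
jog_arm:
  increments: "0.4 -0.3 -0.1 0 0 0 100; 0.8 -0.6 -0.3 0 0 0 100; 0.85 -0.65 -0.5 0 0 0 100; 0.85 -0.65 -0.5 0 0 0 100"

```text
time: 2.72
position: [575.6, 255.6, 203.8]
ee_rot: [-0.002, 0.383, 0.924, -0.001]
ft_force: [0.1, 0.0, 0.2]
grip_width: 0.997
finger_force: 0.0
```

```bash
cat >> h.py <<'E'
def circ(Q,r,x0):
    from scipy.optimize import least_squares
    return least_squares(lambda x:np.hypot(*(Q[:,:2]-x).T)-r,x0,loss="soft_l1").x
E
python3 - <<'E'
from h import *
s=ctrl.get_state();print(np.round(s["position"],1))
p,d=ctrl.snapshot("wrist");c=cam("wrist",s);W=cloud(c,d);np.savez("w1.npz",p=p,d=d,W=W)
cv2.imwrite("pics/w1.png",p)
for t in("weight","lid","holder","dish"):
    for k in ctrl.cut_out("wrist",t)[:1]:
        m=k["region"]&(d>0);Q=W[m];print(t,round(k["p"],2),np.round(k["at"]),m.sum(),np.percentile(Q,[2,50,98],axis=0).round(1).tolist())
        if t=="weight":
            b=Q[(Q[:,2]>70)];print("knob",np.median(b,0),cv2.minEnclosingCircle(b[:,:2].astype(np.float32)))
        if t=="lid":print("lidfit",circ(Q[abs(Q[:,2]-33)<3],30,[578,255]))
E
```

```text
[575.6 255.6 203.8]
weight 0.93 [329. 210.] 1678 [[557.2, 248.9, 36.7], [568.1, 265.3, 66.7], [583.8, 276.6, 79.9]]
knob [571.27475479 262.4356224   78.78623981] ((571.8168334960938, 262.11572265625), 9.112570762634277)
lid 0.84 [307. 223.] 3126 [[548.3, 226.4, 32.3], [577.5, 251.0, 33.9], [605.4, 283.2, 35.3]]
lidfit [576.91862685 256.22486881]
holder 0.62 [323. 179.] 270 [[547.6, 256.0, -0.0], [556.0, 275.6, 12.2], [576.3, 284.7, 33.8]]
dish 0.68 [317.  82.] 5977 [[476.0, 291.5, 16.3], [503.4, 320.1, 17.9], [532.0, 347.4, 19.4]]
```

View pics/w1.png

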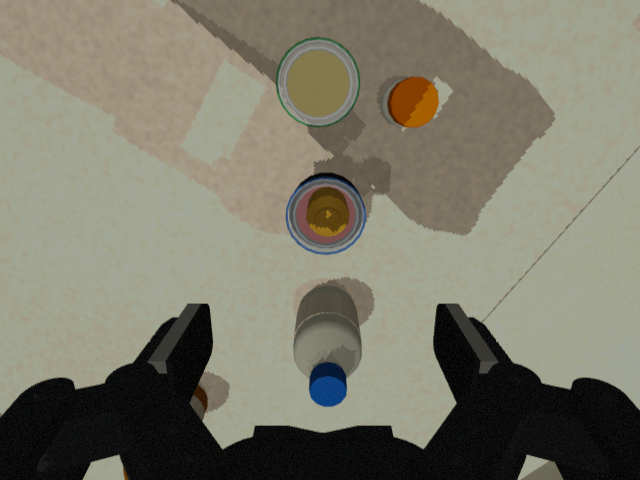

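Request:
jog_arm:
  increments: "-0.055 0.063 -0.3 0 0 0 100; -0.055 0.063 -0.6 0 0 0 100; -0.055 0.063 -0.8 0 0 0 100; -0.055 0.063 -0.8 0 0 0 100"

```text
time: 3.48
position: [570.4, 262.4, 125.0]
ee_rot: [-0.001, 0.382, 0.924, -0.001]
ft_force: [0.7, -0.0, 0.1]
grip_width: 1.0
finger_force: 0.0
```

Run:
```python
from h import *
s=ctrl.get_state();print(np.round(s["position"],1))
p,d=ctrl.snapshot("wrist");c=cam("wrist",s);W=cloud(c,d)
for t in("weight","lid"):
    for k in ctrl.cut_out("wrist",t)[:1]:
        m=k["region"]&(d>0);Q=W[m];print(t,round(k["p"],2),np.round(k["at"]),m.sum(),np.percentile(Q,[2,50,98],axis=0).round(1).tolist())
        if t=="weight":
            b=Q[(Q[:,2]>70)];print("knob",np.median(b,0),cv2.minEnclosingCircle(b[:,:2].astype(np.float32)))
        if t=="lid":print("lidfit",circ(Q[abs(Q[:,2]-33)<3],30,[578,255]))
```

```text
[570.4 262.4 125. ]
weight 0.78 [326. 265.] 3363 [[557.1, 250.2, 37.1], [567.1, 266.5, 66.7], [582.9, 276.6, 79.8]]
knob [571.05211229 262.6857323   78.82871161] ((571.6980590820312, 261.92559814453125), 9.213974952697754)
lid 0.96 [297. 256.] 4672 [[548.3, 225.7, 32.1], [572.9, 255.1, 33.9], [606.1, 283.7, 35.1]]
lidfit [578.17037587 254.90596422]
```

Request:
jog_arm:
  increments: "0.01 0 -0.25 0 0 0 70; 0.01 0 -0.45 0 0 0 60; 0.01 0 -0.58 0 0 0 55; 0.01 0 -0.63 0 0 0 50; 0.01 0 -0.63 0 0 0 45; 0.01 0 -0.63 0 0 0 20; 0.01 0 -0.63 0 0 0 20; 0.01 0 -0.63 0 0 0 20; 0.01 0 -0.63 0 0 0 20"

```text
time: 4.75
position: [573.1, 262.5, 64.2]
ee_rot: [0.001, 0.382, 0.924, 0.0]
ft_force: [0.6, -0.3, 4.2]
grip_width: 0.327
finger_force: 59.7
```

Request:
jog_arm:
  increments: "0 0 0.03 0 0 0 20; 0 0 0.1 0 0 0 20; 0 0 0.3 0 0 0 20; 0 0 0.6 0 0 0 20; 0 0 1 0 0 0 20; 0 0 1 0 0 0 20"

```text
time: 5.5
position: [575.2, 263.1, 168.9]
ee_rot: [0.004, 0.382, 0.924, 0.003]
ft_force: [1.3, 0.3, -2.0]
grip_width: 0.326
finger_force: 59.5
```

Run:
```python
from h import *
s=ctrl.get_state();print(np.round(s["position"],1),s["ft_force"])
p,d=ctrl.snapshot("wrist");c=cam("wrist",s);W=cloud(c,d);cv2.imwrite("pics/w2.png",p)
for t in("weight","lid"):
    for k in ctrl.cut_out("wrist",t)[:1]:
        m=k["region"]&(d>0);Q=W[m];print(t,round(k["p"],2),np.round(k["at"]),m.sum(),np.percentile(Q,[2,50,98],axis=0).round(1).tolist())
        if t=="lid":print("lidfit",circ(Q[abs(Q[:,2]-33)<3],30,[578,255]))
```

```text
[575.2 263.1 168.9] [ 1.28600018  0.3215921  -1.96341894]
weight 0.87 [321. 325.] 7706 [[559.8, 251.2, 140.6], [569.3, 267.9, 171.2], [586.0, 277.5, 184.3]]
lid 0.98 [313. 232.] 5811 [[549.1, 226.8, 32.3], [574.9, 256.9, 33.9], [604.6, 282.8, 35.4]]
lidfit [582.45016459 250.29884974]
```

View pics/w2.png

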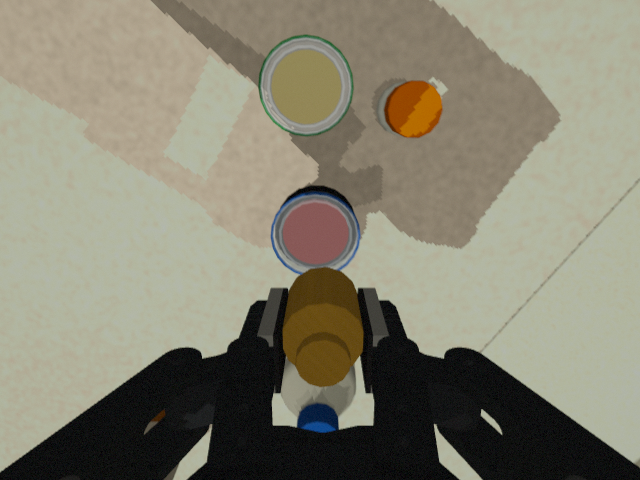

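Request:
jog_arm:
  increments: "-0.05 -0.2 0.25 0 0 0 20; -0.1 -0.5 0.5 0 0 0 20; -0.15 -0.9 0.5 0 0 0 20; -0.15 -1 0.5 0 0 0 20"

```text
time: 6.15
position: [556.3, 160.6, 211.6]
ee_rot: [-0.001, 0.383, 0.924, -0.001]
ft_force: [-0.1, 0.3, -1.9]
grip_width: 0.328
finger_force: 59.8
```

Request:
jog_arm:
  increments: "-0.03 -0.5 0 0 0 0 20; -0.06 -1 0 0 0 0 20"

```text
time: 6.4
position: [550.6, 61.9, 211.6]
ee_rot: [-0.001, 0.382, 0.924, -0.0]
ft_force: [0.8, 0.0, -1.2]
grip_width: 0.33
finger_force: 60.0
```

Request:
jog_arm:
  increments: "-0.03 -0.5 0 0 0 0 20; -0.06 -1 0 0 0 0 20"

```text
time: 6.65
position: [544.7, -38.5, 211.7]
ee_rot: [-0.001, 0.382, 0.924, 0.0]
ft_force: [-0.3, -0.0, -2.2]
grip_width: 0.326
finger_force: 60.0
```

Request:
jog_arm:
  increments: "-0.03 -0.5 0 0 0 0 20; -0.06 -1 0 0 0 0 20"

```text
time: 6.9
position: [538.8, -138.5, 211.7]
ee_rot: [-0.001, 0.382, 0.924, 0.0]
ft_force: [0.2, -0.1, -2.1]
grip_width: 0.331
finger_force: 60.0
```

Request:
jog_arm:
  increments: "0 -0.5 0 0 0 0 20; 0 -0.9 0 0 0 0 20; 0 -1 0 0 0 0 20; 0 -1 0 0 0 0 20; 0 -1 0 0 0 0 20"

```text
time: 7.52
position: [539.4, -236.2, 212.6]
ee_rot: [-0.001, 0.382, 0.924, 0.0]
ft_force: [0.4, 0.0, -2.3]
grip_width: 0.333
finger_force: 60.0
```

Run:
```python
from h import *
s=ctrl.get_state();print(np.round(s["position"],1),s["ft_force"])
for n in("wrist","top"):
    s=ctrl.get_state();print(s["position"])
    p,d=ctrl.snapshot(n);c=cam(n,s);W=cloud(c,d)
    for k in ctrl.cut_out(n,"weight")[:1]:
        Q=W[k["region"]&(d>0)];print(n,"weight",round(k["p"],2),np.percentile(Q,[2,50,98],axis=0).round(1).tolist())
    if n=="wrist": cv2.imwrite("pics/w3.png",p)
```

```text
[ 539.4 -236.2  212.6] [ 0.38946769  0.03025834 -2.30970121]
[ 539.40373214 -236.22048613  212.57198206]
wrist weight 0.94 [[523.9, -247.6, 184.9], [533.4, -231.4, 215.0], [549.6, -221.8, 228.0]]
[ 539.57427957 -236.34078579  213.03980874]
top weight 0.22 [[623.6, 159.2, 10.2], [641.6, 179.3, 77.6], [672.5, 207.0, 112.6]]
```

Request:
jog_arm:
  increments: "0.02 -0.1 -0.1 0 0 0 20; 0.04 -0.185 -0.3 0 0 0 20; 0.04 -0.185 -0.6 0 0 0 20; 0.04 -0.185 -0.85 0 0 0 20; 0.04 -0.185 -0.97 0 0 0 20; 0.04 -0.185 -1 0 0 0 20; 0.04 -0.185 -1 0 0 0 20; 0.04 -0.185 -1 0 0 0 20"

```text
time: 8.72
position: [544.1, -256.7, 114.5]
ee_rot: [0.001, 0.382, 0.924, -0.0]
ft_force: [-0.3, -0.6, -3.0]
grip_width: 0.328
finger_force: 60.0
```

Request:
jog_arm:
  increments: "0 0 -0.02 0 0 0 20; 0 0 -0.04 0 0 0 20; 0 0 -0.06 0 0 0 20; 0 0 -0.08 0 0 0 20; 0 0 -0.09 0 0 0 20; 0 0 -0.1 0 0 0 20; 0 0 -0.105 0 0 0 20;  0 0 -0.105 0 0 0 20"

```text
time: 9.72
position: [543.5, -256.2, 102.8]
ee_rot: [-0.0, 0.382, 0.924, 0.0]
ft_force: [0.1, 0.5, -2.6]
grip_width: 0.33
finger_force: 60.0
```

Small steps down until contact shows.

Request:
jog_arm:
  increments: "0 0 -0.004 0 0 0 20; 0 0 -0.008 0 0 0 20; 0 0 -0.01 0 0 0 20; 0 0 -0.01 0 0 0 20"

```text
time: 10.22
position: [543.4, -256.2, 101.7]
ee_rot: [-0.0, 0.382, 0.924, -0.0]
ft_force: [-0.4, 0.8, -1.8]
grip_width: 0.327
finger_force: 60.0
```

Request:
jog_arm:
  increments: "0 0 -0.003 0 0 0 20; 0 0 -0.006 0 0 0 20; 0 0 -0.006 0 0 0 20"

```text
time: 10.6
position: [543.5, -256.2, 101.2]
ee_rot: [0.0, 0.382, 0.924, -0.0]
ft_force: [0.1, 0.6, -1.9]
grip_width: 0.329
finger_force: 60.2
```

Request:
jog_arm:
  increments: "0 0 -0.003 0 0 0 20; 0 0 -0.006 0 0 0 20; 0 0 -0.006 0 0 0 20"

```text
time: 10.98
position: [543.5, -256.2, 101.2]
ee_rot: [-0.0, 0.382, 0.924, -0.0]
ft_force: [-3.6, 1.9, 5.3]
grip_width: 0.328
finger_force: 60.7
```

Request:
jog_arm:
  increments: "0 0 -0.003 0 0 0 20; 0 0 -0.005 0 0 0 20; 0 0 -0.005 0 0 0 20"

```text
time: 11.35
position: [543.5, -256.2, 101.2]
ee_rot: [-0.0, 0.382, 0.924, -0.0]
ft_force: [-5.1, 3.4, 8.4]
grip_width: 0.333
finger_force: 61.1
```

Request:
jog_arm:
  increments: "0 0 0.006 0 0 0 20; 0 0 0.006 0 0 0 36; 0 0 0.006 0 0 0 42; 0 0 0.006 0 0 0 60; 0 0 0.006 0 0 0 80; 0 0 0.02 0 0 0 80; 0 0 0.2 0 0 0 80; 0 0 0.5 0 0 0 80; 0 0 0.9 0 0 0 90; 0 0 1 0 0 0 100"

```text
time: 12.6
position: [545.1, -257.3, 204.9]
ee_rot: [0.004, 0.382, 0.924, -0.001]
ft_force: [-0.1, 0.6, -0.7]
grip_width: 1.0
finger_force: 0.0
```

Run:
```python
from h import *
s=ctrl.get_state();print(np.round(s["position"],1))
p,d=ctrl.snapshot("wrist");c=cam("wrist",s);W=cloud(c,d);cv2.imwrite("pics/w4.png",p)
for k in ctrl.cut_out("wrist","weight")[:1]:
    Q=W[k["region"]&(d>0)];print(round(k["p"],2),np.percentile(Q,[2,50,98],axis=0).round(1).tolist());b=Q[Q[:,2]>107];print(cv2.minEnclosingCircle(b[:,:2].astype(np.float32)))
```

```text
[ 545.1 -257.3  204.9]
0.82 [[528.1, -268.8, 75.4], [538.6, -252.5, 103.7], [555.1, -241.9, 116.8]]
((542.7469482421875, -256.332763671875), 9.173652648925781)
```

View pics/w4.png

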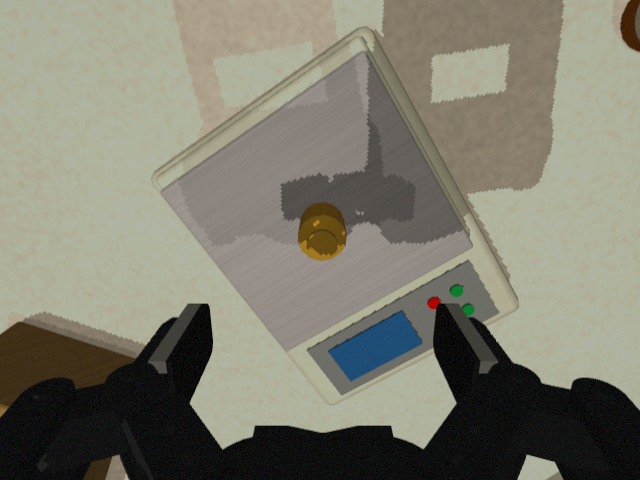

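Request:
jog_arm:
  increments: "0 0.3 0 0 0 0 100; 0.03 0.65 0 0 0 0 100; 0.06 1 0 0 0 0 100"

```text
time: 13.08
position: [548.5, -154.8, 198.2]
ee_rot: [-0.002, 0.383, 0.924, 0.0]
ft_force: [1.0, 0.4, 0.4]
grip_width: 0.999
finger_force: 0.0
```

Request:
jog_arm:
  increments: "0.03 0.5 0 0 0 0 100; 0.06 1 0 0 0 0 100"

```text
time: 13.32
position: [554.4, -54.6, 198.3]
ee_rot: [-0.002, 0.383, 0.924, -0.0]
ft_force: [0.9, 0.0, -0.2]
grip_width: 0.998
finger_force: 0.0
```

Request:
jog_arm:
  increments: "0.03 0.5 0 0 0 0 100; 0.06 1 0 0 0 0 100"

```text
time: 13.58
position: [560.4, 45.5, 198.4]
ee_rot: [-0.001, 0.383, 0.924, -0.0]
ft_force: [0.3, 0.1, 0.6]
grip_width: 0.997
finger_force: 0.0
```

Request:
jog_arm:
  increments: "0.03 0.5 0 0 0 0 100; 0.07 1 0 0 0 0 100"

```text
time: 13.82
position: [567.4, 145.4, 198.3]
ee_rot: [-0.001, 0.382, 0.924, -0.001]
ft_force: [1.2, -0.6, -0.9]
grip_width: 1.0
finger_force: 0.0
```

Request:
jog_arm:
  increments: "0.03 0.5 0 0 0 0 100; 0.08 0.95 -0.2 0 0 0 100; 0.08 1 -0.4 0 0 0 100; 0.08 1 -0.5 0 0 0 100; 0.08 1 -0.5 0 0 0 100; 0.08 1 -0.5 0 0 0 100"

```text
time: 14.58
position: [577.0, 242.8, 150.8]
ee_rot: [0.0, 0.383, 0.924, 0.0]
ft_force: [0.9, -0.7, -0.7]
grip_width: 1.003
finger_force: 0.0
```

```bash
cat > m.py <<'E'
from h import *
def measure(tag):
    s=ctrl.get_state();print(s["time"],np.round(s["position"],1),np.round(s["ee_rot"],4))
    p,d=ctrl.snapshot("wrist");c=cam("wrist",s);W=cloud(c,d);cv2.imwrite(f"pics/{tag}.png",p)
    b,g,r=[p[...,i].astype(int) for i in range(3)]
    for t,z in(("lid",33),("dish2",17)):
        k=ctrl.cut_out("wrist",t)
        if not k: print("no",t);continue
        m=k[0]["region"].astype(np.uint8);cs=max(cv2.findContours(m,0,1)[0],key=cv2.contourArea)
        # outer outline rays on plane z
        P=np.array([onplane(c,q[0],z)[:2] for q in cs])
        (x,y),rad=cv2.minEnclosingCircle(P.astype(np.float32));print(t,round(k[0]["p"],2),"enc",x,y,rad)
        if t=="lid":
            band=(m>0)&(b>r+15)&(b>g+8)
            ys,xs=np.nonzero(band);B=np.array([onplane(c,(u,v),z)[:2] for u,v in zip(xs,ys)])
            print("band",len(B))
            if len(B)>20:
                x=circ(B,30,[577,255]);print("bandfit",x,"rms",(np.hypot(*(B-x).T)-30).std(),"enc",cv2.minEnclosingCircle(B.astype(np.float32)))
            Q=W[m>0];Q=Q[abs(Q[:,2]-34)<4];A=np.c_[Q[:,:2]-[577,255],np.ones(len(Q))]
            print("plane",np.linalg.lstsq(A,Q[:,2],rcond=None)[0].round(3))
    # holder: dark pixels z 15..22
    return p,d,W,c
E
python3 - <<'E'
from m import *
p,d,W,c=measure("w5")
o=p[100:340,200:440];cv2.imwrite("pics/w5c.png",cv2.resize(o,None,fx=2.4,fy=2.4))
E
```

```text
14.575 [577.  242.8 150.8] [4.000e-04 3.831e-01 9.237e-01 2.000e-04]
lid 0.7 enc 577.4222412109375 254.7086639404297 31.83574104309082
band 878
bandfit [577.58273102 254.37723668] rms 0.5892007392727863 enc ((577.6649780273438, 254.51239013671875), 31.551551818847656)
plane [-0.    -0.    33.903]
dish2 0.58 enc 504.047607421875 319.1939697265625 31.814435958862305
```

View pics/w5c.png

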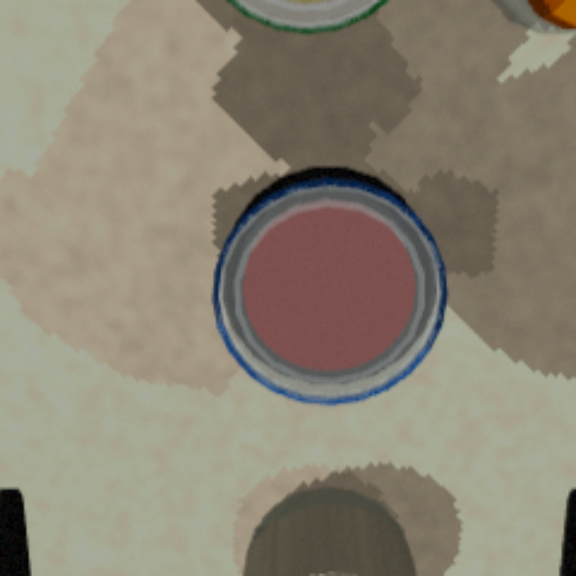

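Request:
jog_arm:
  increments: "0.005 0.06 -0.2 0 0 0 80; 0.005 0.115 -0.4 0 0 0 72; 0.005 0.115 -0.5 0 0 0 72; 0.005 0.115 -0.5 0 0 0 72; 0.005 0.115 -0.5 0 0 0 72; 0.005 0.115 -0.5 0 0 0 72"

```text
time: 15.48
position: [577.5, 255.4, 101.0]
ee_rot: [0.001, 0.382, 0.924, 0.0]
ft_force: [0.3, -1.0, -0.5]
grip_width: 0.724
finger_force: 0.0
```

Run:
```python
from m import *
p,d,W,c=measure("w6")
s=ctrl.get_state();q=s["ee_rot"];Rt=R.from_quat(np.r_[q[1:],q[0]])
Q=Rt.inv().apply(W.reshape(-1,3)-s["position"]).reshape(480,640,3)
dark=(p.max(-1)<90)&(d>0)
for sg in(-1,1):
    m=dark&(Q[...,1]*sg>25)&(Q[...,1]*sg<62)&(abs(Q[...,0])<16)&(Q[...,2]>-30)&(Q[...,2]<32)
    A=Q[m];print(sg,m.sum(),np.percentile(A,[1,50,99],axis=0).round(1).tolist())
    a=A[A[:,2]>np.percentile(A[:,2],90)];print(np.percentile(a,[1,50,99],axis=0).round(1).tolist())
```

```text
15.475 [577.5 255.4 101. ] [6.000e-04 3.825e-01 9.240e-01 4.000e-04]
lid 0.97 enc 577.1089477539062 254.5853271484375 32.409183502197266
band 1439
bandfit [577.53083959 254.40502761] rms 0.6717512032457219 enc ((577.4740600585938, 254.26376342773438), 31.744285583496094)
plane [ 1.0000e-03 -2.0000e-03  3.3904e+01]
dish2 0.7 enc 562.9360961914062 360.41473388671875 24.408123016357422
-1 4580 [[-11.1, -56.5, -29.8], [6.7, -34.0, -12.3], [12.8, -31.0, 16.0]]
[[-11.4, -43.2, 7.8], [5.1, -31.4, 11.2], [10.7, -31.0, 17.9]]
1 4534 [[-10.7, 29.9, -29.8], [6.8, 32.8, -12.3], [12.9, 55.2, 15.8]]
[[-10.9, 29.9, 7.7], [5.3, 30.3, 11.0], [10.7, 42.0, 17.8]]
```

View pics/w6.png

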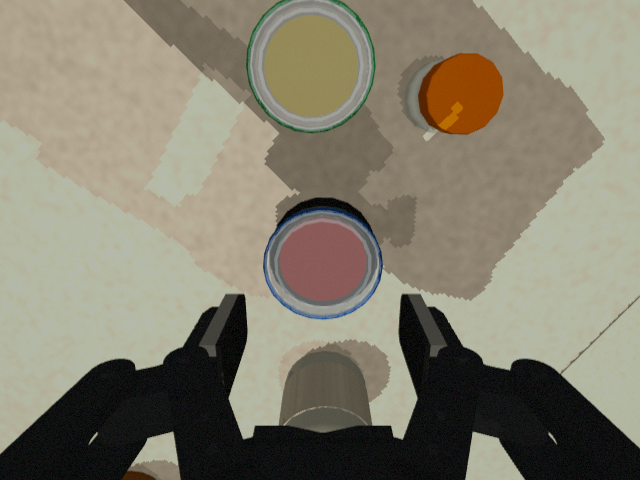

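Request:
jog_arm:
  increments: "0.004 -0.006 -0.1 0 0 0 82; 0.004 -0.006 -0.3 0 0 0 82; 0.004 -0.006 -0.45 0 0 0 82; 0.004 -0.006 -0.55 0 0 0 82; 0.004 -0.006 -0.58 0 0 0 82; 0.004 -0.006 -0.58 0 0 0 82; 0.004 -0.006 -0.58 0 0 0 82"

```text
time: 16.5
position: [577.9, 254.9, 42.8]
ee_rot: [0.001, 0.382, 0.924, 0.0]
ft_force: [0.3, -0.1, 0.7]
grip_width: 0.818
finger_force: 0.0
```

Request:
jog_arm:
  increments: "0 0 -0.01 0 0 0 78; 0 0 -0.015 0 0 0 74; 0 0 -0.015 0 0 0 72; 0 0 -0.015 0 0 0 70; 0 0 -0.015 0 0 0 60; 0 0 -0.015 0 0 0 60; 0 0 -0.015 0 0 0 60"

```text
time: 17.38
position: [577.8, 254.8, 41.8]
ee_rot: [0.0, 0.382, 0.924, 0.0]
ft_force: [-2.9, -2.1, 7.3]
grip_width: 0.689
finger_force: 62.4
```

Run:
```python
from m import *
p,d,W,c=measure("w7");s=ctrl.get_state();print(s["ft_force"],s["ft_torque"])
cv2.imwrite("pics/w7c.png",p[180:])
```

```text
17.375 [577.8 254.8  41.8] [2.000e-04 3.824e-01 9.240e-01 1.000e-04]
lid 0.82 enc 577.3700561523438 254.64320373535156 32.746246337890625
band 2791
bandfit [577.31668832 254.13049299] rms 0.8259735790592257 enc ((577.4483032226562, 254.07362365722656), 32.009765625)
plane [ 1.0000e-03 -1.0000e-03  3.3922e+01]
dish2 0.96 enc 504.1666564941406 319.39410400390625 31.388023376464844
[-2.80001876 -0.87926811  8.1837582 ] [-0.16667765  0.52530543 -0.02802182]
```

View pics/w7c.png

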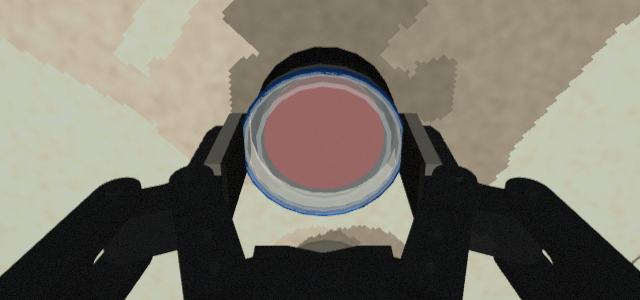

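Request:
jog_arm:
  increments: "-0.002 0.002 0.01 -0.037 -0.037 0 60; -0.0043 0.0043 0.0175 -0.0742 -0.0742 0 60; -0.0065 0.0065 0.024 -0.111 -0.111 0 60; -0.009 0.009 0.0307 -0.1485 -0.1485 0 60; -0.009 0.009 0.0307 -0.1485 -0.1485 0 60"

```text
time: 18.15
position: [576.3, 256.0, 43.7]
ee_rot: [0.049, 0.382, 0.923, -0.02]
ft_force: [1.3, 0.2, 2.8]
grip_width: 0.689
finger_force: 63.8
```

Run:
```python
from m import *
p,d,W,c=measure("w8");s=ctrl.get_state();print(s["ft_force"],s["ft_torque"])
r=R.from_quat(np.r_[s["ee_rot"][1:],s["ee_rot"][0]]);print(r.apply([0,0,1]))
```

```text
18.15 [576.3 256.   43.7] [ 0.0487  0.3815  0.9229 -0.0201]
lid 0.55 enc 578.1224365234375 253.66885375976562 35.05113983154297
band 2741
bandfit [577.76699783 253.48096462] rms 1.1719373899189236 enc ((578.2646484375, 252.9287567138672), 34.4083366394043)
plane [ 0.058 -0.058 35.758]
no dish2
[1.43542201 0.17287457 2.12013106] [ 0.07683523 -0.14125764  0.02085274]
[ 0.07430189 -0.07400953 -0.99448571]
```

Request:
jog_arm:
  increments: "-0.0025 0.0025 0.007 -0.037 -0.037 0 60; -0.0053 0.0053 0.0145 -0.0742 -0.0742 0 60; -0.008 0.008 0.021 -0.111 -0.111 0 60; -0.0109 0.0109 0.028 -0.1485 -0.1485 0 60; -0.0109 0.0109 0.028 -0.1485 -0.1485 0 60"

```text
time: 18.92
position: [574.8, 256.9, 46.2]
ee_rot: [0.097, 0.38, 0.919, -0.04]
ft_force: [-0.4, -0.4, 1.2]
grip_width: 0.692
finger_force: 63.8
```

```bash
sed -i 's/abs(Q\[:,2\]-34)<4/abs(Q[:,2]-40)<14/' m.py
python3 - <<'E'
from m import *
p,d,W,c=measure("w9");s=ctrl.get_state();print(s["ft_force"],s["ft_torque"])
r=R.from_quat(np.r_[s["ee_rot"][1:],s["ee_rot"][0]]);print(r.apply([0,0,1]))
E
```

```text
18.925 [574.8 256.9  46.2] [ 0.0968  0.3799  0.9191 -0.0405]
lid 0.9 enc 580.6829833984375 250.9037628173828 39.26046371459961
band 2659
bandfit [578.02848399 252.86846568] rms 3.2257850782191326 enc ((579.9578857421875, 249.5635528564453), 38.72551345825195)
plane [ 0.142 -0.144 38.526]
dish2 0.8 enc 504.39715576171875 319.0591125488281 31.50779151916504
[-1.30360543  1.3166982   1.08444515] [0.18114609 0.19123233 0.00193216]
[ 0.14636816 -0.14735763 -0.97819328]
```

View pics/w9.png

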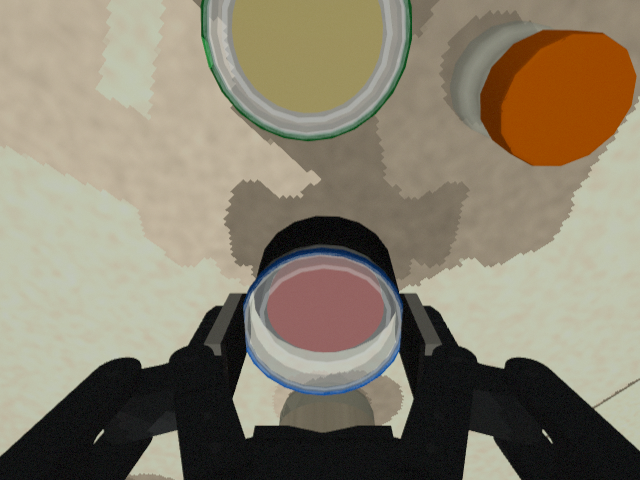

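Request:
jog_arm:
  increments: "0 0 0.015 0 0 0 60; 0 0 0.03 0 0 0 60; 0 0 0.05 0 0 0 60; 0 0 0.07 0 0 0 60; 0 0 0.09 0 0 0 60; 0 0 0.105 0 0 0 60; 0 0 0.11 0 0 0 60; 0 0 0.11 0 0 0 60; 0 0 0.11 0 0 0 60; 0 0 0.11 0 0 0 60; 0 0 0.11 0 0 0 60; 0 0 0.11 0 0 0 60"

```text
time: 20.58
position: [575.4, 256.7, 57.4]
ee_rot: [0.097, 0.38, 0.919, -0.04]
ft_force: [0.7, -0.3, -0.4]
grip_width: 0.687
finger_force: 64.1
```

Run:
```python
from m import *
p,d,W,c=measure("w10");s=ctrl.get_state();print(s["ft_force"],s["ft_torque"])
# dish rim visible?
for k in ctrl.cut_out("wrist","holder")[:1]+ctrl.cut_out("wrist","dish")[:1]:
    Q=W[k["region"]];print(k["p"],k["at"],np.percentile(Q,[2,50,98],axis=0).round(1).tolist())
cv2.imwrite("pics/w10c.png",cv2.resize(p[200:440,180:470],None,fx=2.4,fy=2.4))
```

```text
20.575 [575.4 256.7  57.4] [ 0.0968  0.3803  0.9189 -0.0401]
lid 0.87 enc 588.7454833984375 242.92922973632812 43.813880920410156
band 2511
bandfit [586.62777362 245.96822164] rms 3.916931839459595 enc ((589.4114379882812, 242.3271484375), 42.91614532470703)
plane [ 0.158 -0.16  49.582]
dish2 0.74 enc 504.2316589355469 319.1435546875 31.433671951293945
[-0.14112096 -0.66440339 -0.34321204] [ 0.09034165  0.08347595 -0.03763635]
0.76 [325.3, 226.8] [[547.8, 242.7, 2.4], [557.8, 276.3, 16.4], [592.0, 284.7, 21.7]]
0.74 [307.3, 52.7] [[482.1, 291.0, 16.5], [510.2, 313.3, 17.9], [532.5, 341.4, 19.4]]
```

Request:
jog_arm:
  increments: "0 0 0 0 0 0 60; 0 0 0 0 0 0 60; 0 0 0 0 0 0 60; 0 0 0 0 0 0 60; 0 0 0 0 0 0 60"

```text
time: 21.45
position: [575.3, 256.7, 57.4]
ee_rot: [0.097, 0.38, 0.919, -0.04]
ft_force: [-0.5, -0.5, -0.5]
grip_width: 0.688
finger_force: 64.1
```

View pics/w10c.png

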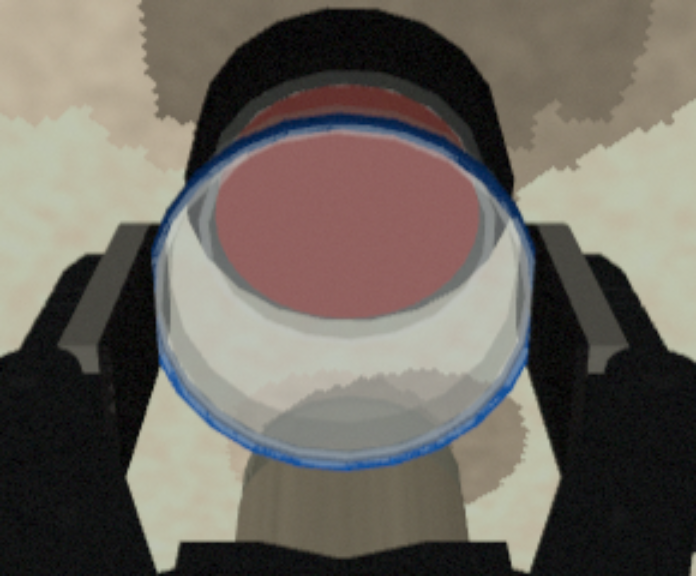

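Request:
jog_arm:
  increments: "0.006 -0.005 0 0.07 0.07 0 60; 0.011 -0.01 0 0.148 0.148 0 60; 0.017 -0.015 0 0.222 0.222 0 60; 0.022 -0.02 -0.01 0.297 0.297 0 60; 0.022 -0.02 -0.03 0.297 0.297 0 60; 0.022 -0.02 -0.04 0.297 0.297 0 60; 0.022 -0.02 -0.04 0.297 0.297 0 60; 0.022 -0.02 -0.04 0.297 0.297 0 60"

```text
time: 22.45
position: [577.4, 255.0, 53.5]
ee_rot: [0.0, 0.382, 0.924, -0.0]
ft_force: [-0.4, 0.4, 0.1]
grip_width: 0.688
finger_force: 64.2
```

Run:
```python
from m import *
p,d,W,c=measure("w11");s=ctrl.get_state();print(s["ft_force"],s["ft_torque"])
r=R.from_quat(np.r_[s["ee_rot"][1:],s["ee_rot"][0]]);print(r.as_matrix().round(4))
```

```text
22.45 [577.4 255.   53.5] [ 1.000e-04  3.822e-01  9.241e-01 -1.000e-04]
lid 0.97 enc 581.6259155273438 249.62115478515625 35.476173400878906
band 2687
bandfit [581.8332525  249.48068929] rms 0.9122542613100171 enc ((582.10546875, 249.09632873535156), 34.798282623291016)
plane [ 9.0000e-03 -9.0000e-03  4.5437e+01]
dish2 0.91 enc 504.1591491699219 319.19073486328125 31.48277473449707
[-0.01268893 -0.41494616 -0.12562754] [-0.06705022 -0.02563063 -0.00264329]
[[-7.077e-01  7.065e-01  2.000e-04]
 [ 7.065e-01  7.077e-01 -0.000e+00]
 [-1.000e-04  1.000e-04 -1.000e+00]]
```

Request:
jog_arm:
  increments: "0.002 -0.002 -0.015 0.018 0.018 0 60; 0.003 -0.002 -0.035 0.018 0.018 0 60; 0.003 -0.002 -0.055 0.018 0.018 0 60; 0.003 -0.002 -0.075 0.018 0.018 0 60; 0.003 -0.002 -0.09 0.018 0.018 0 60; 0.003 -0.002 -0.1 0.018 0.018 0 60; 0.003 -0.002 -0.1 0.018 0.018 0 60; 0.003 -0.002 -0.1 0.018 0.018 0 60"

```text
time: 23.6
position: [577.9, 254.5, 43.5]
ee_rot: [-0.006, 0.382, 0.924, 0.002]
ft_force: [-0.4, 0.7, -0.6]
grip_width: 0.688
finger_force: 64.2
```

Request:
jog_arm:
  increments: "0 0 -0.003 0 0 0 60; 0 0 -0.006 0 0 0 60; 0 0 -0.008 0 0 0 60; 0 0 -0.008 0 0 0 60"

```text
time: 24.1
position: [577.9, 254.5, 42.6]
ee_rot: [-0.006, 0.382, 0.924, 0.002]
ft_force: [-0.0, -0.1, -0.2]
grip_width: 0.686
finger_force: 64.2
```

Request:
jog_arm:
  increments: "0 0 -0.003 0 0 0 60; 0 0 -0.005 0 0 0 60; 0 0 -0.005 0 0 0 60"

```text
time: 24.48
position: [577.9, 254.5, 42.2]
ee_rot: [-0.006, 0.382, 0.924, 0.002]
ft_force: [-0.1, 1.0, 0.1]
grip_width: 0.691
finger_force: 64.2
```

Request:
jog_arm:
  increments: "0 0 -0.003 0 0 0 60; 0 0 -0.005 0 0 0 60; 0 0 -0.005 0 0 0 60"

```text
time: 24.85
position: [577.9, 254.5, 41.8]
ee_rot: [-0.006, 0.382, 0.924, 0.002]
ft_force: [-0.0, -0.7, 1.2]
grip_width: 0.693
finger_force: 64.3
```

Run:
```python
from m import *
p,d,W,c=measure("w12");s=ctrl.get_state();print(s["ft_force"],s["ft_torque"])
```

```text
24.85 [577.9 254.5  41.8] [-0.0059  0.3824  0.924   0.0024]
lid 0.97 enc 577.1616821289062 254.31643676757812 32.51776885986328
band 2780
bandfit [577.35455105 253.94028978] rms 0.8157725720754689 enc ((577.5173950195312, 253.84226989746094), 31.93386459350586)
plane [ 6.0000e-03 -6.0000e-03  3.3863e+01]
dish2 0.93 enc 503.992919921875 319.1871032714844 31.47120475769043
[-0.92512785 -0.57946801  2.03534585] [-0.11190622  0.19980971  0.00544728]
```

Request:
jog_arm:
  increments: "0 0 -0.003 0.006 0.006 0 60; 0 0 -0.004 0.012 0.012 0 60; 0 0 -0.004 0.012 0.012 0 60; 0 0 -0.004 0.012 0.012 0 70; 0 0 -0.004 0.012 0.012 0 73; 0 0 -0.004 0.012 0.012 0 78; 0 0 -0.004 0.012 0.012 0 84; 0 0 0 0.012 0.012 0 90; 0 0 0 0 0 0 90"

```text
time: 26.12
position: [578.0, 254.4, 41.7]
ee_rot: [-0.006, 0.382, 0.924, 0.002]
ft_force: [-0.6, 0.1, 0.0]
grip_width: 0.902
finger_force: 0.0
```

Request:
jog_arm:
  increments: "0 0 0.05 0 0 0 90; 0 0 0.2 0 0 0 90; 0 0 0.5 0 0 0 90; 0 0 0.8 0 0 0 90; 0 0 1 0 0 0 90; 0 0 1 0 0 0 90; 0 0 1 0 0 0 90; 0 0 1 0 0 0 90"

```text
time: 27.12
position: [577.0, 254.3, 140.0]
ee_rot: [-0.007, 0.382, 0.924, 0.002]
ft_force: [0.4, 0.9, 1.2]
grip_width: 0.899
finger_force: 0.0
```

Run:
```python
from m import *
p,d,W,c=measure("w13")
# dish rim/medium circle: red medium seen through lid
b,g,r=[p[...,i].astype(int) for i in range(3)]
k=ctrl.cut_out("wrist","lid")[0]["region"]
red=(k&(r>g+35)).astype(np.uint8);cs=max(cv2.findContours(red,0,1)[0],key=cv2.contourArea)
for z in(20,24,28):
    P=np.array([onplane(c,q[0],z)[:2] for q in cs]);print("medium",z,cv2.minEnclosingCircle(P.astype(np.float32)))
```

```text
27.125 [577.  254.3 140. ] [-0.007   0.3824  0.924   0.0016]
lid 0.75 enc 576.9321899414062 254.14764404296875 31.850622177124023
band 924
bandfit [577.29101162 254.00309212] rms 0.6070389331573219 enc ((577.1864013671875, 253.96380615234375), 31.55965232849121)
plane [ 1.0000e-03 -0.0000e+00  3.3882e+01]
dish2 0.84 enc 504.16619873046875 319.40704345703125 31.33686637878418
medium 20 ((579.4419555664062, 252.6757354736328), 23.967430114746094)
medium 24 ((578.4927368164062, 253.5965118408203), 23.567447662353516)
medium 28 ((577.5433959960938, 254.5172119140625), 23.167598724365234)
```

```bash
python3 -c "
from rig import ctrl
print(ctrl.sign_off())"
```

```text
the job is handed in; nothing more can be done
None
```

The job is done and handed in at about 27 s: the weight stands within about 1.5 mm of the pan's centre, and the lid was raised edge-first, held clear for over a second, then set back level within about 0.5 mm of where it started; nothing else was seen to move.

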